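Tip the slide carton down and push it home

TASK

The red carton of glass slides stands on its end in one bay of the white two-bay rest. With the fingertips only, without gripping or lifting it, tip it over away from you so that it lies flat along its bay, then push it along the bay until its far end is fully home against the blue stop. Leave the grey blade dispenser standing in the other bay, and do not disturb the small bottle or the marker pen.

Things in the scene. Friction and masses are not known exactly. Their poses are not given: they have to be found in the camera images.
- carton: red carton of glass slides, 0.14 kg, loose: x -15..15, y -53..53 (length), z 0..28 mm, origin at the centre of its underside. At the start it stands on its -y end on the rest's plate in either bay, y up, z towards the rest's -x (within 3 deg), so the underside faces the stop. Tipped right, it lies on its underside, z up, 25 to 45 mm short of the stop if its foot does not slip
- carton_mid (a point): the centre of the carton's volume (14 mm from the underside)
- rest: fixed white two-bay rest, origin at the centre of its underside on the bench; x along the bays, away from the robot, to the blue stops; yaw within 0.45. Plate 230 (x) x 210 (y) mm, top z = 6 mm. Bay centre lines y = -55 and 55. Walls only from x = 15 to 115 mm, 42 mm apart, top z = 25; stop's inner face x = 105, top z = 29. A carton fully home spans x = -1 to 105 mm
- dispenser: grey blade dispenser with a red slider, 98 x 26 x 16 mm, loose, standing on its end (its y up) on the plate in the bay without the carton, to the side of it. Origin at the centre of one 26 x 98 mm face (z = 0), 49 mm above the plate. Topples easily; leave it standing
- bottle: small white reagent bottle, 30 mm diameter, 96 mm tall, loose, standing on the bench just to the right of the rest; origin at the centre of its underside. Leave alone. To its right a big fixed microtome fills y = -0.30 to 0.05 m, x = 0.35 to 0.83 m, with a bin on it up to 0.52 m high: swing round in front of it
- marker: white and red marker pen, 135 mm long, 17 mm thick, loose, lying on the bench to the left of the rest; its y along its length, origin at the centre of its underside. Leave alone
Not all that is in view belongs to the job. Of the things that look like the dispenser, the larger one is meant.

How it is judged:
On the way, in this order (a step that is already met when the one before it is completed fails the run):
1. the carton lies flat along its bay (angle between carton's own z axis and vertical below 0.12 rad and height (world z) of carton_mid below 0.032 m and angle between the y axis of carton and the x axis of rest, either way round below 0.15 rad and (y of carton_mid in the frame of rest between -0.067 and -0.043 m or y of carton_mid in the frame of rest between 0.043 and 0.067 m)), for 0.2 s.
2. the carton is fully home against the blue stop (all of step 1 and x of carton_mid in the frame of rest between 0.048 and 0.058 m), for 0.2 s.
At the end, for the whole second after the job is handed in: The carton lies at rest on its underside on the plate (within 0.12 rad), along its bay (within 0.15 rad, within 12 mm of the bay's centre line), its far end within 5 mm of the blue stop; the dispenser still stands in the other bay, within 15 mm of where it was (all of step 2 and linear speed of carton below 0.02 m/s and angle between dispenser's own y axis and vertical below 0.1 rad and distance of dispenser from where it was at the start of the episode below 0.015 m); the robot touches nothing.
It fails at once if the carton is lifted off the plate (height (world z) of carton_mid above 0.068 m or (angle between carton's own z axis and vertical below 0.25 rad and height (world z) of carton_mid above 0.043 m)).
It fails at once if the blade dispenser is shifted or knocked over (distance of dispenser from where it was at the start of the episode above 0.015 m or angle between dispenser's own y axis and vertical above 0.3 rad).
It fails at once if the bottle is shifted or knocked over (distance of bottle from where it was at the start of the episode above 0.02 m or angle between bottle's own z axis and vertical above 0.3 rad).
It fails at once if the marker is shifted (distance of marker from where it was at the start of the episode above 0.03 m).
It also fails if it takes over 45 s, if anything falls off the work surface, if the arm or the gripper's body presses on something with over 40 N, if the wrist force passes 120 N, or if a joint passes its speed limit or range.

ROBOT

A 6-joint arm with a two-finger parallel gripper is mounted at the origin on a cart in front of the work surface, level with it; the furniture and walls round the work are solid. World frame = base frame: x ahead of the robot, y to its left, z up, the work surface at z = 0. Lengths are in m, angles in rad, forces in N, time in s.
With the tool pointing down it reaches from about 0.275 to 0.875 m from the base axis. Payload 12.5 kg.
Tool frame: the origin (TCP) lies midway between the tips of the shut fingers; the grasp point (between the pads) lies 19 mm behind it; z points along the fingers, y is the line along which they close (so a half turn about z gives the same grasp; the last joint's range is limited). The gripper opens to 85 mm and grips with 20 to 120 N. Pads are 22 mm wide; open, the fingers measure 114 mm over their backs; the gripper's body (76 mm by 85 mm) begins 54 mm behind the grasp point. The pads swing forward as they close: fully open they stand 13 mm farther back than shut.
Start: joints at [-1.213, 0.351, 1.652, -0, 1.139, -0.085], TCP at [0.236, -0.497, 0.231] pointing down, gripper open.
Joint ranges: [-2.75, 2.75], [-0.79, 2.1], [0.01, 2.65], [-1.57, 4.71], [0.07, 3.14], [-2.87, 2.87]. Speed limits (rad/s): [2.22, 2.22, 2.79, 3.14, 3.14, 3.14].

INTERFACE

Orientations are given as a 3x3 rotation matrix whose columns are the frame's x, y, z axes.
In Python, from bench import get_obs, optics, workorder, models gives the robot as it stands. The module is installed in compiled form; this text tells all that it offers.
- The arm moves only by the tool arm_command, never from a script. Its argument "deltas" is a list that holds one entry, the list of rows, each a list of 7 numbers: the shift along the tool's x, y, z normalised to -1 to 1, where 1 is 25 mm, then the turn, a rotation vector about the tool's x, y, z normalised to -1 to 1, where 1 is 8 degrees, then the gripper's target within -1 to 1 (fully open at 1, half-way at 0, shut at -1). A call has 1 to 8 rows; each row shifts and turns the commanded pose from where the row before left it, along the tool's axes as they then stand; what a row does not reach is not made up. A row lasts 1/10 s, in which the tool goes at most 50 mm and 8.59 degrees, less where a joint would pass 70% of its speed; a pose out of reach is approached as far as the arm can. A call with a number of a shift or a turn outside -1 to 1 is refused whole. A call with a gripper value outside its range is refused whole. The fingers move at their own pace and stop on an object; the grip force is fixed at half the most. Time passes only in rows, so rows that do not move let the fingers close. It gives the time, the measured TCP pose, the force, the opening and the grip force at its end, in the units of the state.
- get_obs(): the state, without advancing time (a new reading comes with each control period).
- optics.snapshot(name): name is "scene" or "top" or "wrist"; returns (picture, depth): 384x512x3 uint8, red, green, blue; 384x512 float32, m along the optical axis (not along the pixel's ray), 0 where there is no reading.
- optics.get_calibration(name): a dict with "fx", "fy", "cx", "cy" (pixels), "D" ([k1, k2, p1, p2, k3] as OpenCV has them; the pictures are not rectified), "view" (4x4, takes a point from world to camera coordinates). Camera axes: x right, y down, z forward; pixel columns grow to the right and rows downward; lengths in m; the calibration is good to about 2 mm. A picture is of the moment at which its call begins: read the wrist's pose just before it. get_calibration takes no time and is no camera call; for the wrist camera it gives the pose at the moment of the call.
- workorder.close_job(): hands the job in; it is judged then, once.
Trained networks look in the newest picture that a camera, given by its name, has taken for a name from the list of things; names that differ only in an ending like _2 or _b are one class to them, and where a whole thing is asked for, a point or a joint stands for the part that bears it (a point fixed in the world has none). Each returns a list of dicts, best first, with "score" (0 to 1); they miss things now and then, are a little off and sometimes report something else, mostly with a low value. They report only what shows in the picture. A call takes as long as a camera call. They do not tell look-alikes from the thing itself.
- models.spot_in(camera, label): "rect" ([centre column, centre row, width, height] in pixels, round what is visible of it).
- models.tip_of(camera, label): "point" ([column, row] in pixels: a listed point, or the origin of a listed thing).
The state is a dict: "time": time; "qpos": joint angles; "qd": joint speeds; "joint_efforts": joint torques, N m; "position": TCP position; "tool_rot": TCP orientation; "wrist_force": force on the tool from outside, world axes, zero at the start; "moment": the same for the moment, N m; "opening": finger opening in m; "grip_force": force on a finger pad.
Only numpy, scipy, OpenCV 4.12 (cv2) and the standard library are available. Lean on these libraries where they do the work, as an engineer would, in place of code of your own. Each camera call takes 0.05 s, during which the arm holds its last target. There are 200 camera calls.

## Working session

There is one attempt and no reset: what is moved stays moved. The work goes in short steps, Python scripts to look and compute and a tool call to move; the robot and the scene stay as the last step left them, time stands still between calls to the robot, and variables do not carry over. Pictures are saved under pics/ and viewed, at most 10 in all, crops included, and the job is handed in when it is done.

Besides the shell and the picture viewer there is one more tool, called by a JSON object that holds its "fn" and its "kwargs". arm_command: Moves the arm, as the interface text tells. Scaled input: -1 to 1 covers 25 mm each way for a shift and 8 degrees each way for a turn. Its arguments: {"type":"object","properties":{"deltas":{"type":"array","items":{"type":"array","items":{"type":"array","items":{"type":"number"}}}}},"required":["deltas"]}

```bash
mkdir -p pics; cat > h.py <<'E'
import numpy as np, cv2
from bench import get_obs, optics, workorder, models
def world(cal,u,v,d):
    K=np.array([[cal['fx'],0,cal['cx']],[0,cal['fy'],cal['cy']],[0,0,1.]])
    p=cv2.undistortPoints(np.array([[[u,v]]],float),K,np.array(cal['D'],float))[0,0]
    c=np.array([p[0]*d,p[1]*d,d,1])
    return (np.linalg.inv(np.array(cal['view']))@c)[:3]
def cloud(cal,dep):
    K=np.array([[cal['fx'],0,cal['cx']],[0,cal['fy'],cal['cy']],[0,0,1.]])
    h,w=dep.shape
    g=np.stack(np.meshgrid(np.arange(w),np.arange(h)),-1).reshape(-1,1,2).astype(float)
    p=cv2.undistortPoints(g,K,np.array(cal['D'],float)).reshape(h,w,2)
    c=np.concatenate([p*dep[...,None],dep[...,None],np.ones((h,w,1))],-1)
    return (c@np.linalg.inv(np.array(cal['view'])).T)[...,:3]
E
python3 - <<'E'
from h import *
for n in ['scene','top']:
    im,d=optics.snapshot(n); cal=optics.get_calibration(n)
    cv2.imwrite(f'pics/{n}0.png',im[...,::-1]); np.savez(f'{n}0.npz',im=im,d=d)
    for l in ['carton','rest','dispenser','bottle','marker']:
        for r in models.spot_in(n,l)[:3]:
            u,v,w,h=r['rect']; dd=d[int(v),int(u)]
            print(n,l,round(r['score'],2),np.round(r['rect']),world(cal,u,v,dd).round(3))
print(get_obs()['time'])
E
```

```text
scene carton 0.8 [247. 218.  24.  57.] [0.538 0.384 0.072]
scene rest 0.76 [267. 223. 140. 106.] [0.548 0.312 0.008]
scene dispenser 0.82 [297. 204.  20.  46.] [0.499 0.285 0.067]
scene bottle 0.56 [307. 176.  13.  43.] [0.551 0.174 0.049]
scene marker 0.85 [199. 240.  20.  51.] [0.608 0.442 0.016]
top carton 0.8 [220. 212.  22.  23.] [0.54  0.367 0.114]
top rest 0.92 [251. 214. 126. 126.] [0.555 0.306 0.008]
top dispenser 0.43 [341. 231.  13.  14.] [0.51  0.118 0.072]
top bottle 0.76 [318. 214.  16.  16.] [0.546 0.164 0.07 ]
top marker 0.7 [194. 187.  34.  42.] [0.613 0.437 0.018]
top marker 0.23 [315. 213.  16.  16.] [0.551 0.169 0.051]
0.6
```

View pics/scene0.png

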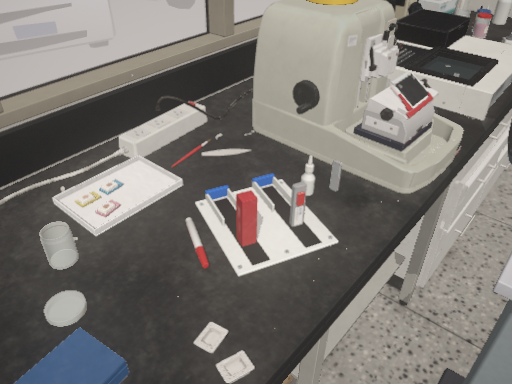

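View pics/top0.png

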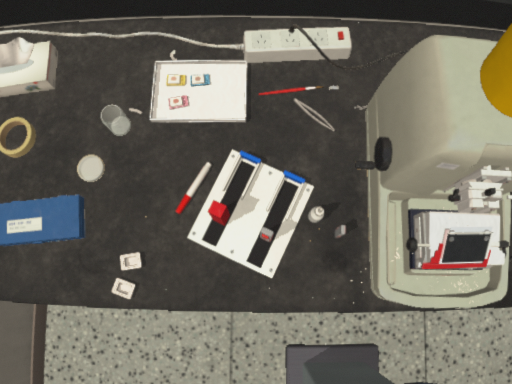

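```bash
python3 - <<'E'
from h import *
f=np.load('top0.npz');im=f['im'];d=f['d'];P=cloud(optics.get_calibration('top'),d)
hsv=cv2.cvtColor(im,cv2.COLOR_RGB2HSV).astype(int)
roi=np.zeros(d.shape,bool);roi[130:300,170:330]=1
z=P[...,2]
def rect(m,n):
    q=P[m][:,:2]; (c,s,a)=cv2.minAreaRect((q*1000).astype(np.float32)); print(n,len(q),np.round(c),np.round(s),round(a,1),'z',np.percentile(P[m][:,2],[5,50,95]).round(3))
red=(hsv[...,1]>110)&((hsv[...,0]<10)|(hsv[...,0]>170))
rect(roi&red&(z>.10)&(z<.125),'carton top')
rect(roi&(z>.09)&(z<.135),'all tall')
blue=roi&(hsv[...,0]>95)&(hsv[...,0]<130)&(hsv[...,1]>100)&(z<.04)&(z>.015)
n,l,s,c=cv2.connectedComponentsWithStats(blue.astype(np.uint8))
for i in range(1,n):
    if s[i,4]>15: print(c[i]); rect(l==i,'blue')
pl=roi&(z>.002)&(z<.011)&(hsv[...,2]>140)&(hsv[...,1]<60)
n,l,s,c=cv2.connectedComponentsWithStats(pl.astype(np.uint8))
i=1+np.argmax(s[1:,4]);rect(l==i,'plate')
t=roi&(z>.05)
n,l,s,c=cv2.connectedComponentsWithStats(t.astype(np.uint8))
for i in range(1,n):
    if s[i,4]>8: print(c[i]); rect(l==i,'tall')
E
```

```text
carton top 215 [547. 373.] [30. 28.] 63.7 z [0.107 0.113 0.115]
all tall 339 [527. 277.] [231.  65.] 87.8 z [0.092 0.111 0.115]
[249.63063063 157.18018018]
blue 111 [683. 311.] [50. 11.] 65.6 z [0.021 0.029 0.032]
[293.79824561 177.07894737]
blue 114 [637. 212.] [51. 11.] 67.3 z [0.022 0.029 0.032]
plate 5595 [562. 307.] [211. 231.] 65.3 z [0.004 0.007 0.01 ]
[217.84158416 211.31023102]
tall 303 [547. 373.] [30. 28.] 64.1 z [0.059 0.112 0.115]
[318.45070423 211.35211268]
tall 71 [481. 227.] [ 18. 209.] 48.6 z [0.051 0.074 0.095]
[266.10434783 233.19130435]
tall 115 [502. 274.] [25. 14.] 64.2 z [0.064 0.103 0.106]
```

The scene view shows the red carton standing in the left bay at (247,218). The dispenser stands in the right bay at (297,204), the bottle is at (308,178) and the marker at (198,242). In the top view, the rest's bays run from the lower left up to the blue stops at (250,157) and (294,177). The small grey thing at (341,231) is the look-alike.

```bash
cat >> h.py <<'E'
C=np.array([.562,.307]); YAW=-0.431
RX=np.array([np.cos(YAW),np.sin(YAW)]); RY=np.array([-RX[1],RX[0]])
def st():
    o=get_obs(); p=o['position'][:2]-C
    R=o['tool_rot']; print('t',o['time'],'rest xy',(p@RX).round(4),(p@RY).round(4),'pos',np.round(o['position'],4),'q',np.round(o['qpos'],3),'F',np.round(o['wrist_force'],1),'open',round(o['opening'],3))
    print('yaw x-axis',np.degrees(np.arctan2(R[1,0],R[0,0])).round(2),'R',np.round(R,3).tolist()); return o
def to(x,y,z):
    o=get_obs(); t=np.r_[C+x*RX+y*RY,z]; print('tool delta mm',(np.array(o['tool_rot']).T@(t-o['position'])*1000).round(1))
E
python3 - <<'E'
from h import *
st(); print(np.degrees(YAW))
E
```

```text
t 0.6 rest xy 0.0394 -0.8667 pos [ 0.2357 -0.4969  0.2313] q [-1.213  0.351  1.652  0.     1.139 -0.085] F [ 0.1  0.4 -0.2] open 0.086
yaw x-axis 25.37 R [[0.904, 0.428, -0.0], [0.428, -0.904, 0.0], [0.0, -0.0, -1.0]]
-24.694480970138482
```

{"fn": "arm_command", "kwargs": {"deltas": [[[0,0,0,0,0,-1,-1],[0,0,0,0,0,-1,-1],[0,0,0,0,0,-1,-1],[0,0,0,0,0,-1,-1],[0,0,0,0,0,-1,-1],[0,0,0,0,0,-1,-1],[0,0,0,0,0,-1,-1],[0,0,0,0,0,-1,-1]]]}}

```text
time: 1.4
position: [0.2357, -0.497, 0.2313]
tool_rot: [[0.005, 1.0, 0.0], [1.0, -0.005, -0.0], [-0.0, 0.0, -1.0]]
wrist_force: [0.5, 0.1, -0.5]
opening: 0.0
grip_force: 0.0
```

{"fn": "arm_command", "kwargs": {"deltas": [[[0,0,0,0,0,-1,-1],[0,0,0,0,0,-1,-1],[0,0,0,0,0,-1,-1],[0,0,0,0,0,-1,-1],[0,0,0,0,0,-1,-1],[0,0,0,0,0,-1,-1],[0,0,0,0,0,-1,-1],[0,0,0,0,0,-1,-1]]]}}

```text
time: 2.2
position: [0.2357, -0.4969, 0.2313]
tool_rot: [[-0.896, 0.443, -0.0], [0.443, 0.896, -0.0], [-0.0, -0.0, -1.0]]
wrist_force: [-0.1, 0.4, 0.6]
opening: -0.0003
grip_force: 0.0
```

{"fn": "arm_command", "kwargs": {"deltas": [[[0,0,0,0,0,-0.24,-1],[0.4,0.92,0,0,0,0,-1],[0.4,0.92,0,0,0,0,-1],[0.4,0.92,0,0,0,0,-1],[0.4,0.92,0,0,0,0,-1],[0.4,0.92,0,0,0,0,-1],[0.4,0.92,0,0,0,0,-1],[0.4,0.92,0,0,0,0,-1]]]}}

```text
time: 3.0
position: [0.2393, -0.3204, 0.2314]
tool_rot: [[-0.908, 0.418, 0.0], [0.418, 0.908, -0.0], [-0.0, -0.0, -1.0]]
wrist_force: [0.3, -0.5, -0.3]
opening: 0.0002
grip_force: 0.0
```

```bash
python3 - <<'E'
from h import *
st()
E
```

```text
t 3.0 rest xy -0.031 -0.7049 pos [ 0.2393 -0.3204  0.2314] q [-1.046  0.071  2.008  0.     1.062 -2.185] F [ 0.3 -0.5 -0.3] open 0.0
yaw x-axis 155.28 R [[-0.908, 0.418, 0.0], [0.418, 0.908, -0.0], [-0.0, -0.0, -1.0]]
```

{"fn": "arm_command", "kwargs": {"deltas": [[[0.42,0.92,0,0,0,0,-1],[0.42,0.92,0,0,0,0,-1],[0.42,0.92,0,0,0,0,-1],[0.42,0.92,0,0,0,0,-1],[0.42,0.92,0,0,0,0,-1],[0.42,0.92,0,0,0,0,-1],[0.18,0.86,0,0,0,0,-1],[0.18,0.86,0,0,0,0,-1]]]}}

```text
time: 3.8
position: [0.2496, -0.126, 0.2315]
tool_rot: [[-0.908, 0.418, 0.001], [0.418, 0.908, -0.0], [-0.001, -0.0, -1.0]]
wrist_force: [-0.5, -0.3, -0.4]
opening: 0.0001
grip_force: 0.0
```

{"fn": "arm_command", "kwargs": {"deltas": [[[0.18,0.86,0,0,0,0,-1],[0.18,0.86,0,0,0,0,-1],[0.18,0.86,0,0,0,0,-1],[0.18,0.86,0,0,0,0,-1],[0.18,0.86,0,0,0,0,-1],[0.18,0.86,0,0,0,0,-1],[0.18,0.86,0,0,0,0,-1]]]}}

```text
time: 4.5
position: [0.284, 0.0239, 0.2315]
tool_rot: [[-0.908, 0.418, 0.001], [0.418, 0.908, -0.0], [-0.001, 0.0, -1.0]]
wrist_force: [0.9, -0.1, 0.2]
opening: 0.0004
grip_force: 0.0
```

```bash
python3 - <<'E'
from h import *
st(); to(-.1,.054,.231)
E
```

```text
t 4.5 rest xy -0.1343 -0.3733 pos [0.284  0.0239 0.2315] q [-0.08  -0.178  2.238  0.     1.08  -1.219] F [ 0.9 -0.1  0.2] open 0.0
yaw x-axis 155.29 R [[-0.908, 0.418, 0.001], [0.418, 0.908, -0.0], [-0.001, 0.0, -1.0]]
tool delta mm [-34.2 427.3   0.6]
```

{"fn": "arm_command", "kwargs": {"deltas": [[[-0.07,0.9,0,0,0,0,-1],[-0.07,0.9,0,0,0,0,-1],[-0.07,0.9,0,0,0,0,-1],[-0.07,0.9,0,0,0,0,-1],[-0.07,0.9,0,0,0,0,-1],[-0.07,0.9,0,0,0,0,-1],[-0.07,0.9,0,0,0,0,-1],[-0.07,0.9,0,0,0,0,-1]]]}}

```text
time: 5.3
position: [0.3723, 0.1816, 0.2313]
tool_rot: [[-0.909, 0.418, 0.0], [0.418, 0.909, 0.0], [-0.0, 0.0, -1.0]]
wrist_force: [0.1, -0.0, -1.0]
opening: -0.0003
grip_force: 0.0
```

{"fn": "arm_command", "kwargs": {"deltas": [[[-0.07,0.9,0,0,0,0,-1],[-0.07,0.9,0,0,0,0,-1],[-0.07,0.9,0,0,0,0,-1],[-0.07,0.9,0,0,0,0,-1],[-0.07,0.9,0,0,0,0,-1],[-0.07,0.9,0,0,0,0,-1],[-0.07,0.9,0,0,0,0,-1],[-0.07,0.9,0,0,0,0,-1]]]}}

```text
time: 6.1
position: [0.4602, 0.3392, 0.2313]
tool_rot: [[-0.908, 0.418, 0.0], [0.418, 0.908, 0.0], [-0.0, 0.0, -1.0]]
wrist_force: [0.4, -0.0, -0.7]
opening: 0.0001
grip_force: 0.0
```

{"fn": "arm_command", "kwargs": {"deltas": [[[-0.07,0.9,0,0,0,0,-1],[-0.07,0.9,0,0,0,0,-1],[-0.07,0.9,0,0,0,0,-1],[0,0,0,0,0,0,-1],[0,0,0,0,0,0,-1]]]}}

```text
time: 6.6
position: [0.4926, 0.3974, 0.2309]
tool_rot: [[-0.909, 0.418, -0.001], [0.418, 0.909, -0.001], [0.0, -0.001, -1.0]]
wrist_force: [0.2, 0.7, 0.5]
opening: 0.0001
grip_force: 0.0
```

```bash
python3 - <<'E'
from h import *
st(); to(-.09,.0545,.098)
im,d=optics.snapshot('wrist'); cal=optics.get_calibration('wrist')
cv2.imwrite('pics/w1.png',im[...,::-1])
P=cloud(cal,d); hsv=cv2.cvtColor(im,cv2.COLOR_RGB2HSV).astype(int)
m=(hsv[...,1]>110)&((hsv[...,0]<10)|(hsv[...,0]>170))&(P[...,2]>.1)&(P[...,2]<.12)
n,l,s,c=cv2.connectedComponentsWithStats(m.astype(np.uint8))
for i in range(1,n):
    if s[i,4]>200:
        q=P[l==i][:,:2]-C; print(c[i],s[i,4],'rest x',np.percentile(q@RX,[1,50,99]).round(4),'y',np.percentile(q@RY,[1,50,99]).round(4),cv2.minAreaRect((q*1000).astype(np.float32)),np.median(P[l==i][:,2]))
E
```

```text
t 6.6 rest xy -0.1008 0.0531 pos [0.4926 0.3974 0.2309] q [ 0.605  0.503  1.422 -0.     1.218 -0.535] F [0.2 0.7 0.5] open 0.0
yaw x-axis 155.31 R [[-0.909, 0.418, -0.001], [0.418, 0.909, -0.001], [0.0, -0.001, -1.0]]
tool delta mm [-10.8   1.5 132.9]
[257.82071713 230.14342629] 251 rest x [-0.0561 -0.0553 -0.0432] y [0.0413 0.0573 0.0691] ((-24.843135833740234, 74.16748046875), (30.424720764160156, 12.638258934020996), 43.25508117675781) 0.11073394084992794
```

View pics/w1.png

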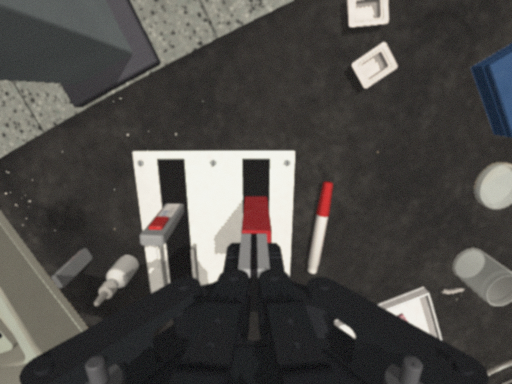

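The wrist view shows the carton top at (257,215) directly ahead of the shut fingertips. The bay is upright in the image, so the tool is aligned with it. The marker at (320,225) and the dispenser at (163,220) are both clear. I'll go down behind the carton next.

{"fn": "arm_command", "kwargs": {"deltas": [[[0,0.07,0.88,0,0,0,-1],[0,0,0.88,0,0,0,-1],[0,0,0.88,0,0,0,-1],[0,0,0.88,0,0,0,-1],[0,0,0.88,0,0,0,-1],[0,0,0.88,0,0,0,-1],[-0.6,0,0,0,0,0,-1],[-0.4,0,0,0,0,0,-1]]]}}

```text
time: 7.45
position: [0.5177, 0.3877, 0.1002]
tool_rot: [[-0.908, 0.418, 0.001], [0.418, 0.908, 0.0], [-0.001, 0.0, -1.0]]
wrist_force: [-0.2, 0.2, 0.1]
opening: 0.0001
grip_force: 0.0
```

{"fn": "arm_command", "kwargs": {"deltas": [[[-0.1,0,0,0,0,0,-1],[-0.1,0,0,0,0,0,-1],[-0.1,0,0,0,0,0,-1],[-0.1,0,0,0,0,0,-1],[-0.1,0,0,0,0,0,-1],[-0.1,0,0,0,0,0,-1],[-0.1,0,0,0,0,0,-1],[0,0,0,0,0,0,-1]]]}}

```text
time: 8.25
position: [0.5324, 0.3812, 0.0993]
tool_rot: [[-0.908, 0.418, 0.0], [0.418, 0.908, -0.0], [-0.0, 0.0, -1.0]]
wrist_force: [-0.6, -0.1, -0.5]
opening: 0.0002
grip_force: 0.1
```

```bash
python3 - <<'E'
from h import *
st()
im,d=optics.snapshot('scene'); cv2.imwrite('pics/s2.png',cv2.resize(im[120:300,150:390,::-1],None,fx=3,fy=3))
E
```

```text
t 8.25 rest xy -0.0578 0.055 pos [0.5324 0.3812 0.0993] q [ 0.55   0.684  1.462 -0.     0.996 -0.589] F [-0.6 -0.1 -0.5] open 0.0
yaw x-axis 155.28 R [[-0.908, 0.418, 0.0], [0.418, 0.908, -0.0], [-0.0, 0.0, -1.0]]
```

View pics/s2.png

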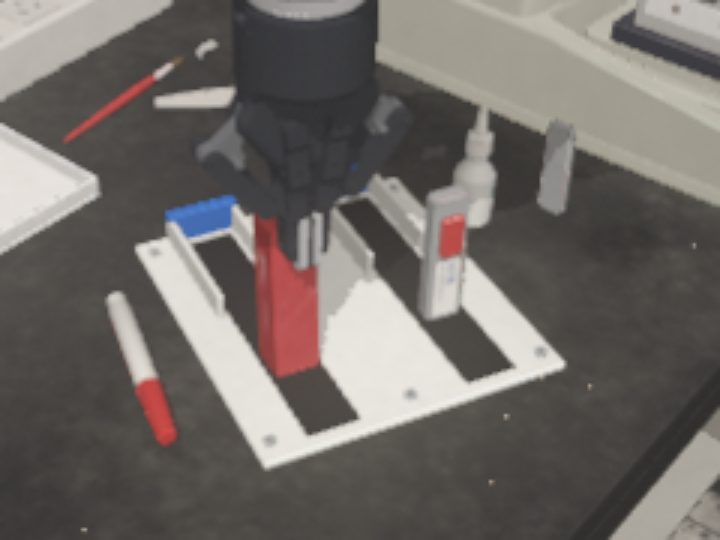

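The crop shows the fingertips at (310,250) against the upper near face of the carton. The carton is beginning to lean, its foot hasn't moved, and the dispenser at (443,255) is still standing. I'll keep pushing.

{"fn": "arm_command", "kwargs": {"deltas": [[[-0.1,0,0,0,0,0,-1],[-0.1,0,0,0,0,0,-1],[-0.1,0,0,0,0,0,-1],[-0.1,0,0,0,0,0,-1],[-0.1,0,0,0,0,0,-1],[-0.1,0,0,0,0,0,-1],[-0.1,0,0,0,0,0,-1],[-0.1,0,0,0,0,0,-1]]]}}

```text
time: 9.1
position: [0.5505, 0.3728, 0.0993]
tool_rot: [[-0.908, 0.418, -0.0], [0.418, 0.908, -0.0], [0.0, -0.0, -1.0]]
wrist_force: [0.1, -0.2, 0.1]
opening: 0.0002
grip_force: 0.0
```

{"fn": "arm_command", "kwargs": {"deltas": [[[-0.1,0,0,0,0,0,-1],[-0.1,0,0,0,0,0,-1],[0,0,0,0,0,0,-1],[0,0,0,0,0,0,-1],[0,0,0,0,0,0,-1]]]}}

```text
time: 9.6
position: [0.5548, 0.3709, 0.0993]
tool_rot: [[-0.908, 0.418, -0.0], [0.418, 0.908, -0.0], [0.0, -0.0, -1.0]]
wrist_force: [-0.7, 0.2, 0.2]
opening: 0.0001
grip_force: 0.0
```

```bash
cat > look.py <<'E'
import sys
from h import *
st()
im,d=optics.snapshot('top'); P=cloud(optics.get_calibration('top'),d); hsv=cv2.cvtColor(im,cv2.COLOR_RGB2HSV).astype(int)
q=P[...,:2]-C; x=q@RX;y=q@RY;z=P[...,2]
m=(hsv[...,1]>110)&((hsv[...,0]<10)|(hsv[...,0]>170))&(abs(x)<.12)&(y>.02)&(y<.09)
print('top red n',m.sum(),'x',np.percentile(x[m],[1,99]).round(4),'y',np.percentile(y[m],[1,99]).round(4),'z',np.percentile(z[m],[2,50,98]).round(3))
print(cv2.minAreaRect((np.stack([x[m],y[m]],-1)*1000).astype(np.float32)))
m=(abs(x+.04)<.04)&(abs(y+.055)<.04)&(z>.085)&(z<.115); print('disp',x[m].mean().round(4),y[m].mean().round(4),m.sum())
im,d=optics.snapshot('scene'); cv2.imwrite(f'pics/{sys.argv[1]}.png',cv2.resize(im[120:300,150:390,::-1],None,fx=3,fy=3))
E
python3 look.py s3
```

```text
t 9.6 rest xy -0.0332 0.055 pos [0.5548 0.3709 0.0993] q [ 0.52   0.704  1.423  0.     1.014 -0.62 ] F [-0.7  0.2  0.2] open 0.0
yaw x-axis 155.29 R [[-0.908, 0.418, -0.0], [0.418, 0.908, -0.0], [0.0, -0.0, -1.0]]Traceback (most recent call last):
  File "look.py", line 7, in <module>
    print('top red n',m.sum(),'x',np.percentile(x[m],[1,99]).round(4),'y',np.percentile(y[m],[1,99]).round(4),'z',np.percentile(z[m],[2,50,98]).round(3))
                                  ~~~~~~~~~~~~~^^^^^^^^^^^^^
    return _quantile_unchecked(
        a, q, axis, out, overwrite_input, method, keepdims, weights)
    return _ureduce(a,
                    func=_quantile_ureduce_func,
    ...<5 lines>...
                    overwrite_input=overwrite_input,
                    method=method)
    r = func(a, **kwargs)
    result = _quantile(arr,
                       quantiles=q,
    ...<2 lines>...
                       out=out,
                       weights=wgt)
    slices_having_nans = np.isnan(arr[-1, ...])
                                  ~~~^^^^^^^^^
IndexError: index -1 is out of bounds for axis 0 with size 0
```

Top is occluded by the arm, so I'll use the scene camera.

```bash
sed -i "s/snapshot('top')/snapshot('scene')/;s/get_calibration('top')/get_calibration('scene')/" look.py; python3 look.py s3
```

```text
t 9.65 rest xy -0.0333 0.055 pos [0.5548 0.3709 0.0993] q [ 0.52   0.704  1.423  0.     1.014 -0.62 ] F [-0.4 -0.  -0.5] open 0.0
yaw x-axis 155.3 R [[-0.908, 0.418, -0.0], [0.418, 0.908, -0.0], [0.0, -0.0, -1.0]]
top red n 782 x [-0.024   0.0785] y [0.0422 0.0717] z [0.009 0.034 0.036]
((27.805078506469727, 56.192752838134766), (107.0756607055664, 32.5676155090332), 0.7058647871017456)
disp -0.0415 -0.0507 179
```

View pics/s3.png

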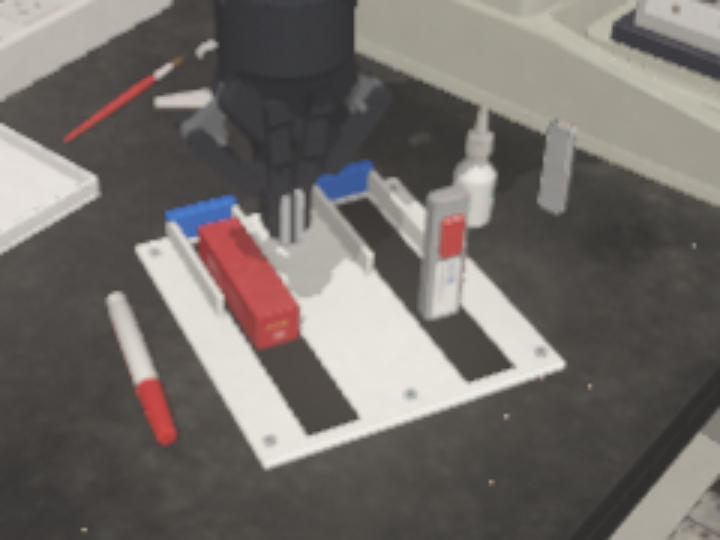

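The carton now lies flat in its bay, from (220,235) to (278,335), spanning x from -26 to 79 mm with its yaw under 1°. The dispenser still stands. I'll back off, go down behind the carton's near end, and push.

{"fn": "arm_command", "kwargs": {"deltas": [[[1,0,0,0,0,0,-1],[0.8,0,0,0,0,0,-1],[0,0.02,0.82,0,0,0,-1],[0,0,0.82,0,0,0,-1],[0,0,0.82,0,0,0,-1],[0,0,0.82,0,0,0,-1],[0,0,0,0,0,0,-1],[-0.4,0,0,0,0,0,-1]]]}}

```text
time: 10.55
position: [0.5226, 0.3865, 0.0177]
tool_rot: [[-0.909, 0.417, -0.001], [0.417, 0.909, -0.0], [0.0, -0.0, -1.0]]
wrist_force: [0.6, 0.6, 0.6]
opening: 0.0
grip_force: 0.0
```

{"fn": "arm_command", "kwargs": {"deltas": [[[-0.4,0,0,0,0,0,-1],[-0.3,0,0,0,0,0,-1],[-0.15,0,0,0,0,0,-1],[-0.15,0,0,0,0,0,-1],[-0.15,0,0,0,0,0,-1],[-0.15,0,0,0,0,0,-1],[-0.15,0,0,0,0,0,-1],[-0.15,0,0,0,0,0,-1]]]}}

```text
time: 11.35
position: [0.5597, 0.3692, 0.0173]
tool_rot: [[-0.909, 0.418, -0.0], [0.418, 0.909, 0.0], [0.0, -0.0, -1.0]]
wrist_force: [-1.4, 0.5, 0.9]
opening: -0.0001
grip_force: 0.9
```

```bash
python3 look.py s4
```

```text
t 11.35 rest xy -0.0281 0.0556 pos [0.5597 0.3692 0.0173] q [ 0.514  0.82   1.438  0.     0.884 -0.626] F [-1.4  0.5  0.9] open -0.0
yaw x-axis 155.3 R [[-0.909, 0.418, -0.0], [0.418, 0.909, 0.0], [0.0, -0.0, -1.0]]
top red n 168 x [-0.0241  0.0821] y [0.0516 0.0826] z [0.009 0.028 0.08 ]
((23.260875701904297, 66.54731750488281), (25.6500186920166, 120.47882843017578), 81.65357971191406)
disp -0.0416 -0.0507 178
```

{"fn": "arm_command", "kwargs": {"deltas": [[[-0.1,0,0,0,0,0,-1],[-0.1,0,0,0,0,0,-1],[-0.1,0,0,0,0,0,-1],[-0.1,0,0,0,0,0,-1],[-0.1,0,0,0,0,0,-1]]]}}

```text
time: 11.95
position: [0.5712, 0.3639, 0.0172]
tool_rot: [[-0.908, 0.418, -0.0], [0.418, 0.908, -0.0], [0.0, -0.0, -1.0]]
wrist_force: [-0.7, 0.6, 0.8]
opening: 0.0
grip_force: 0.4
```

{"fn": "arm_command", "kwargs": {"deltas": [[[-0.06,0,0,0,0,0,-1],[-0.06,0,0,0,0,0,-1]]]}}

```text
time: 12.15
position: [0.5738, 0.3626, 0.0172]
tool_rot: [[-0.908, 0.418, -0.0], [0.418, 0.908, -0.0], [0.0, -0.0, -1.0]]
wrist_force: [-3.8, 0.5, 0.4]
opening: 0.0002
grip_force: 2.7
```

{"fn": "arm_command", "kwargs": {"deltas": [[[-0.06,0,0,0,0,0,-1],[0,0,0,0,0,0,-1]]]}}

```text
time: 12.35
position: [0.5738, 0.3626, 0.0172]
tool_rot: [[-0.908, 0.418, -0.003], [0.418, 0.908, 0.0], [0.003, -0.001, -1.0]]
wrist_force: [-7.1, 2.9, 3.4]
opening: 0.0001
grip_force: 4.4
```

```bash
python3 look.py s5
```

```text
t 12.35 rest xy -0.0125 0.0554 pos [0.5738 0.3626 0.0172] q [ 0.494  0.833  1.41   0.002  0.901 -0.646] F [-7.1  2.9  3.4] open 0.0
yaw x-axis 155.29 R [[-0.908, 0.418, -0.003], [0.418, 0.908, 0.0], [0.003, -0.001, -1.0]]
top red n 168 x [-0.0177  0.0807] y [0.0506 0.0872] z [0.008 0.03  0.096]
((29.586631774902344, 65.79317474365234), (24.34300994873047, 105.79930114746094), 74.32122039794922)
disp -0.0416 -0.0508 176
```

View pics/s5.png

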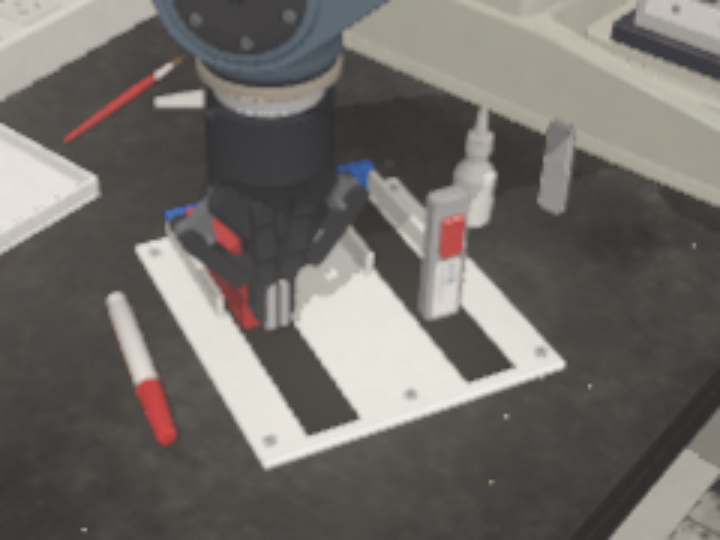

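The carton's far end has reached the blue stop at (185,215). The force rose to 8 N and the motion stalled at x = -12.5 mm, where home was expected at about -12 mm. I'll retreat and check.

{"fn": "arm_command", "kwargs": {"deltas": [[[0.2,0,0,0,0,0,-1],[0.8,0,0,0,0,0,-1],[1,0,0,0,0,0,-1],[0.5,0,-1,0,0,0,-1],[0.5,0,-1,0,0,0,-1],[0.5,0,-1,0,0,0,-1],[0.5,0,-1,0,0,0,-1],[0,0,-1,0,0,0,-1]]]}}

```text
time: 13.25
position: [0.4831, 0.4045, 0.1435]
tool_rot: [[-0.909, 0.417, 0.0], [0.417, 0.909, 0.0], [-0.0, 0.0, -1.0]]
wrist_force: [1.0, 0.8, -0.6]
opening: 0.0
grip_force: 0.0
```

```bash
python3 look.py s6; python3 -c "
from h import *
for l in ['bottle','marker']:
    im,d=optics.snapshot('scene')
    for r in models.spot_in('scene',l)[:1]: print(l,r)"
```

```text
t 13.25 rest xy -0.1124 0.0556 pos [0.4831 0.4045 0.1435] q [ 0.623  0.589  1.51  -0.     1.043 -0.517] F [ 1.   0.8 -0.6] open 0.0
yaw x-axis 155.36 R [[-0.909, 0.417, 0.0], [0.417, 0.909, 0.0], [-0.0, 0.0, -1.0]]
top red n 735 x [-0.0017  0.1005] y [0.0423 0.072 ] z [0.009 0.034 0.036]
((49.392539978027344, 56.96659851074219), (105.57295227050781, 31.15908432006836), 0.07289951294660568)
disp -0.0416 -0.0507 181
bottle {'rect': [309.2, 174.2, 10.4, 41.2], 'score': 0.75}
marker {'rect': [199.7, 241.9, 24.3, 52.0], 'score': 0.7}
```

View pics/s6.png

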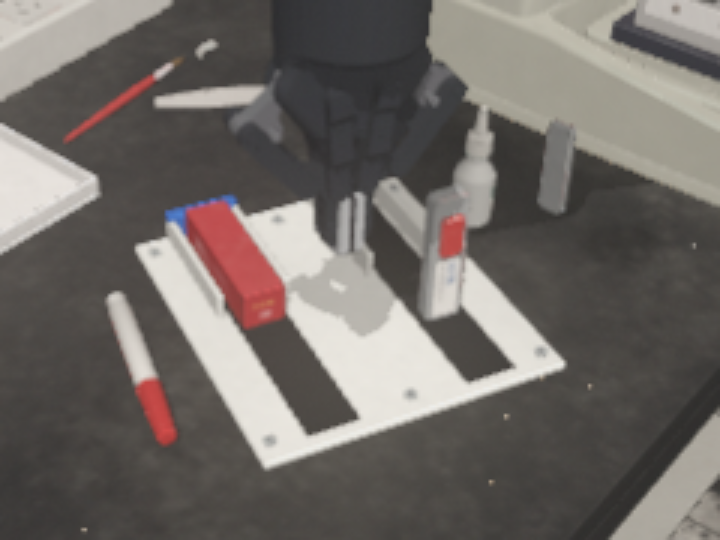

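The carton lies flat with its far end touching the blue stop at (205,205), and its near end is at x of about -1.5 mm, where -1 is fully home. The dispenser, bottle and marker have not moved, and the arm is clear.

```bash
python3 -c "
from h import *
print(workorder.close_job())"
```

```text
the job is handed in; nothing more can be done
None
```

The carton was tipped flat in its bay and pushed home against the blue stop; the dispenser, bottle and marker showed no movement, and the job was handed in (no verdict was returned).

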